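# Close the steam cleaner's filler with its click-stop cap

## Task

Put the loose black cap back into the filler neck of the steam cleaner: feel for the sprung tongue inside the neck by pressing only lightly while turning the cap (never push the tongue down to the bottom of its spring), until the cap drops fully home. Then tighten it clockwise until the torque ratchet clicks over, once or twice and no more, and let go, leaving the cap level and home in the neck. Leave the jar, the jug and the brush where they are.

Things in the scene. Friction and masses are not known exactly. Their poses are not given: they have to be found in the camera images.
- cap_center (a point): Centre, half-way up, of the loose black plastic cap: 66 mm tall, about 140 g, at first standing on its foot. From below: round plug 37 mm across, 22 mm long, cut across its whole underside by a slot 9 mm wide along the cap's x; round flange 56 mm across, 12 mm thick, its underside 11 mm below this point; grip fin on top. z up. A half turn gives the same shape.
- fin (a point): Centre of the upright grip fin on the cap's top, 17 mm above cap_center: 48 mm long along the cap's x, 14 mm thick along y, 32 mm tall (its top is 16 mm above this point, the flange's top 16 mm below).
- mouth (a point): Centre of the steam cleaner's filler neck, in the plane of its rim; z up, x and y are the steam cleaner's own. The neck is a fixed upright steel tube, 68 mm outside, 40 mm bore, 34 mm tall. With the cap fully home its flange lies on the rim and cap_center is 11 mm above this point.
- housing (a point): Centre of the top face of the steam cleaner's grey housing, 220 mm along x by 200 mm along y, 100 mm tall, fixed to the work surface. Its neck stands 30 mm from here towards -x; a black carrying bar along y, 85 mm towards +x, rises 33 mm.
- tongue_top (a point): Middle of the upper edge of the sprung steel tongue in the neck, 10 mm below the rim: upright, 30 mm long, 6 mm thick, fits the cap's slot. Axes: the steam cleaner's. The tongue's direction is NOT measured; it starts 0.8 rad anticlockwise to 1.2 rad clockwise (from above) of x. With the slot in line (within 0.1 rad) it springs into the slot and the cap can drop home; else the plug stands on it.
- tongue (a joint): How far the tongue is pushed down, m: 0 is up, 0.008 the solid bottom of its travel (never pass 0.007). The spring pushes back with about 3 N at first and 0.8 N more per mm. Out of line with the slot, the cap cannot get home without driving it to the bottom.
- ratchet (a joint): Slip of the torque ratchet under the tongue, rad, 0 at first, growing clockwise from above. The cap first turns the tongue clockwise easily (0.1 N m) over 0.6 to 1.0 rad to an unmeasured stop, slip staying near 0; then the torque climbs to about 0.5 N m, the ratchet tips over and the torque drops: one click, 0.314 rad. It rests at whole clicks and tips over half-way between.
- jar_mid (a point): Bystander: centre of a closed glass storage jar, 84 mm across and 150 mm tall, standing on the work surface.
- jug_mid (a point): Bystander: centre of an open steel jug with a handle on its side, 100 mm across and 120 mm tall, standing on the work surface.
- brush_grip (a point): Bystander: grip of a flat pastry brush with a wooden handle that lies on the work surface.
Mind the look-alikes: they are no part of the job. What is shaped like the part that bears cap_center but green is not meant.

How it is judged:
By the outcome, as a careful person would: the job done as asked, in the order asked, and still so for the second after the job is handed in, with the robot touching nothing.
It also fails if it takes over 72 s, if anything falls off the work surface, if the arm or the gripper's body presses on something with over 40 N, if the wrist force passes 120 N, or if a joint passes its speed limit or range.

## Robot

A 7-joint arm with a two-finger parallel gripper is mounted at the origin on the work surface. World frame = base frame: x ahead of the robot, y to its left, z up, the work surface at z = 0. Lengths are in m, angles in rad, forces in N, time in s.
With the tool pointing down it reaches from about 0.425 to 0.925 m from the base axis. Payload 6.8 kg.
Tool frame: the origin (TCP) lies midway between the tips of the shut fingers; the grasp point (between the pads) lies 19 mm behind it; z points along the fingers, y is the line along which they close (so a half turn about z gives the same grasp; the last joint's range is limited). The gripper opens to 85 mm and grips with 20 to 120 N. Pads are 22 mm wide; open, the fingers measure 114 mm over their backs; the gripper's body (76 mm by 85 mm) begins 54 mm behind the grasp point. The pads swing forward as they close: fully open they stand 13 mm farther back than shut.
Start: joints at [1.048, 0.477, 0.022, 1.555, -0.011, 1.109, -0.083], TCP at [0.272, -0.618, 0.231] pointing down, gripper open.
Joint ranges: [-2.96, 2.96], [-0.34, 2.1], [-1.41, 1.46], [0.24, 2.44], [-1.37, 4.51], [0.17, 1.92], [-2.96, 2.96]. Speed limits (rad/s): [2.39, 2.39, 3.14, 3.14, 3.14, 3.14, 3.14].

## Interface

Orientations are given as a unit quaternion [w, x, y, z].
In Python, from station import bot, imaging gives the robot as it stands.
- The arm moves only by the tool move_arm, never from a script. Its argument "commands" is a list that holds one entry, the list of rows, each a list of 7 numbers: the shift along the tool's x, y, z in m, then the turn, a rotation vector about the tool's x, y, z in degrees, then the finger opening in m, from 0 to 0.0854. In form: [[[x, y, z, rx, ry, rz, grip], ...]]. A call has 1 to 20 rows; each row shifts and turns the commanded pose from where the row before left it, along the tool's axes as they then stand; what a row does not reach is not made up. A row lasts 1/8 s, in which the tool goes at most 62.5 mm and 10.7 degrees, less where a joint would pass 70% of its speed; a pose out of reach is approached as far as the arm can. A call is refused whole if a number of a shift passes 0.0625 or a number of a turn 10.7, either way. A call with a gripper value outside its range is refused whole. The fingers move at their own pace and stop on an object; "squeeze" is the grip in N (left out, the last holds). Time passes only in rows, so rows that do not move let the fingers close. It gives the time, the measured TCP pose, the force, the opening and the grip force at its end, in the units of the state.
- bot.get_obs(): the state, without advancing time (a new reading comes with each control period).
- imaging.read_camera(name): name is "scene" or "top" or "wrist"; returns the picture (400x640x3 uint8, red, green, blue); there is no depth.
- imaging.calibration(name): a dict with "intrinsics" (3x3 intrinsics, pixels), "k1" (the pictures are not rectified: a ray, as slopes to the right and down, at radius r is drawn at 1 + k1 r^2 times it, then the intrinsics apply), "extrinsics" (4x4, takes a point from camera to world coordinates); the wrist camera has in their place "mount" (4x4, takes a point from camera to tool coordinates, whose origin is the TCP and whose axes are the flange's). Camera axes: x right, y down, z forward; pixel columns grow to the right and rows downward; lengths in m; the calibration is good to about 2 mm. A picture is of the moment at which its call begins: read the wrist's pose just before it. calibration takes no time and is no camera call.
- bot.hand_in(): hands the job in; it is judged then, once.
The state is a dict: "t": time; "q": joint angles; "joint_vel": joint speeds; "joint_torque": joint torques, N m; "eef_pos": TCP position; "tool_rot": TCP orientation; "contact_force": force on the tool from outside, world axes, zero at the start; "torque": the same for the moment, N m; "gripper_width": opening from 0.0 (shut) to 1.0 (fully open); "grasp_force": force on a finger pad.
Only numpy, scipy, OpenCV 4.12 (cv2) and the standard library are available. Lean on these libraries where they do the work, as an engineer would, in place of code of your own. Each camera call takes 0.05 s, during which the arm holds its last target. There are 200 camera calls.

## Working session

There is one attempt and no reset: what is moved stays moved. The work goes in short steps, Python scripts to look and compute and a tool call to move; the robot and the scene stay as the last step left them, time stands still between calls to the robot, and variables do not carry over. Pictures are saved under pics/ and viewed, at most 10 in all, crops included, and the job is handed in when it is done.

Besides the shell and the picture viewer there is one more tool, called after ">>>" by a JSON object that holds its "op" and its "data", one argument or row to a line. move_arm: Moves the arm, as the interface text tells. Its arguments: {"type":"object","properties":{"commands":{"type":"array","items":{"type":"array","items":{"type":"array","items":{"type":"number"}}}},"squeeze":{"type":"number"}},"required":["commands"]}

```bash
ls; mkdir -p pics; cat > h.py <<'E'
import numpy as np,cv2
from station import bot,imaging
from scipy.spatial.transform import Rotation as R
def cam(name,obs=None):
    c=imaging.calibration(name);K=np.array(c['intrinsics']);k1=c['k1']
    if name=='wrist':
        T=np.eye(4);w,x,y,z=obs['tool_rot'];T[:3,:3]=R.from_quat([x,y,z,w]).as_matrix();T[:3,3]=obs['eef_pos'];E=T@np.array(c['mount'])
    else:E=np.array(c['extrinsics'])
    return K,k1,E
def ray(C,u,v):
    K,k1,E=C;p=cv2.undistortPoints(np.array([[[u,v]]],float),K,np.array([k1,0,0,0.]))[0,0]
    d=E[:3,:3]@np.array([p[0],p[1],1]);return E[:3,3],d
def onz(C,u,v,z):
    o,d=ray(C,u,v);return o+d*(z-o[2])/d[2]
def proj(C,P):
    K,k1,E=C;Ti=np.linalg.inv(E);return cv2.projectPoints(np.array([P],float),cv2.Rodrigues(Ti[:3,:3])[0],Ti[:3,3],K,np.array([k1,0,0,0.]))[0].ravel()
def snap(name,f):
    o=bot.get_obs();im=imaging.read_camera(name);cv2.imwrite('pics/'+f,im[:,:,::-1]);return im,cam(name,o)
E
python3 - <<'E'
from h import *
for n in('top','scene'):
    im,C=snap(n,n+'0.png');print(n,C[2].round(3).tolist())
o=bot.get_obs();print(o)
E
```

```text
pics
top [[0.094, -0.969, 0.23, 0.33], [-0.996, -0.091, 0.022, 0.007], [-0.001, -0.231, -0.973, 1.281], [0.0, 0.0, 0.0, 1.0]]
scene [[0.183, 0.685, -0.705, 1.485], [0.983, -0.12, 0.139, -0.166], [0.011, -0.719, -0.695, 0.984], [0.0, 0.0, 0.0, 1.0]]
{'t': 0.1, 'q': array([ 1.04789667,  0.47770479,  0.02237006,  1.55635138, -0.01153076,
        1.10933124, -0.0831212 ]), 'joint_vel': array([-0.00103154, -0.0018269 ,  0.00053066, -0.00245637,  0.00037154,
       -0.00068043,  0.00057548]), 'joint_torque': array([ 4.30558677e-03, -5.97764647e+01,  1.61397479e+00, -2.81952828e+01,
        1.28973217e-02,  5.02906245e-03,  6.56719052e-06]), 'eef_pos': array([ 0.27179192, -0.61726822,  0.23043247]), 'tool_rot': array([-8.02811969e-04,  9.78573338e-01,  2.05896886e-01, -2.23173957e-04]), 'contact_force': array([ 0.71600539,  0.8868768 , -0.45924771]), 'torque': array([-0.04761076,  0.03713824, -0.01866822]), 'grasp_force': 0.0, 'gripper_width': 0.9981450575078464}
```

View pics/top0.png

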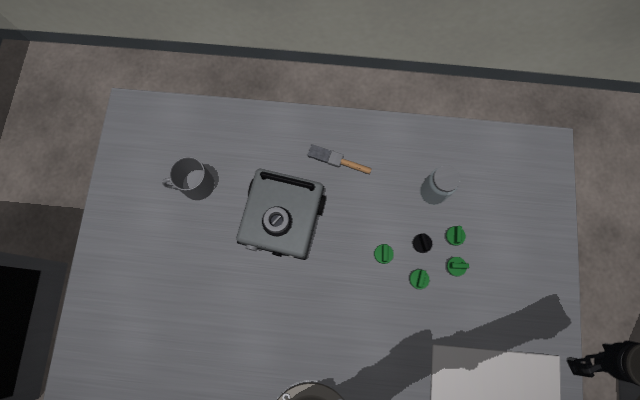

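View pics/scene0.png

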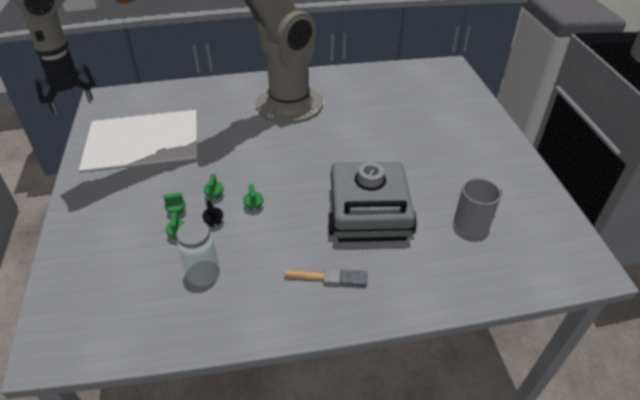

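The top view shows the black cap at (423,243) among four green look-alikes. The filler neck is at (277,220), with a tongue line visible in it. The jar, jug and brush stand clear.

```bash
python3 - <<'E'
from h import *
C=cam('top')
im=cv2.imread('pics/top0.png')
print('cap',onz(C,423,243,.034).round(4),'neck',onz(C,277,220,.134).round(4))
for u,v in((384,254),(420,279),(456,235),(457,266)):print('green',onz(C,u,v,.034).round(3))
print('jar',onz(C,437,192,0.05).round(3))
# fin dir guess from top corners; housing edges
for a in((259,170),(325,183),(307,258),(238,244)):print('hous',onz(C,*a,.1).round(3))
a=np.hstack([cv2.resize(im[y-25:y+25,x-25:x+25],(400,400),interpolation=cv2.INTER_CUBIC) for x,y in((423,243),(277,220))])
cv2.imwrite('pics/crop1.png',a)
print(imaging.calibration('wrist'))
E
```

```text
cap [ 0.5265 -0.2749  0.034 ] neck [0.5361 0.1415 0.134 ]
green [ 0.484 -0.164  0.034]
green [ 0.423 -0.271  0.034]
green [ 0.559 -0.37   0.034]
green [ 0.469 -0.375  0.034]
jar [ 0.678 -0.306  0.05 ]
hous [0.681 0.213 0.1  ]
hous [0.661 0.023 0.1  ]
hous [0.446 0.052 0.1  ]
hous [0.466 0.244 0.1  ]
{'intrinsics': array([[277.73267078,   0.        , 320.46079243],
       [  0.        , 277.73267078, 199.71759215],
       [  0.        ,   0.        ,   1.        ]]), 'k1': -0.026607297750286533, 'mount': array([[-1.79626034e-04, -9.50462168e-01, -3.10840208e-01,
         8.06982609e-02],
       [ 9.99999400e-01,  1.65036438e-04, -1.08250737e-03,
        -5.92115700e-04],
       [ 1.08018226e-03, -3.10840216e-01,  9.50461569e-01,
        -1.42736895e-01],
       [ 0.00000000e+00,  0.00000000e+00,  0.00000000e+00,
         1.00000000e+00]])}
```

View pics/crop1.png

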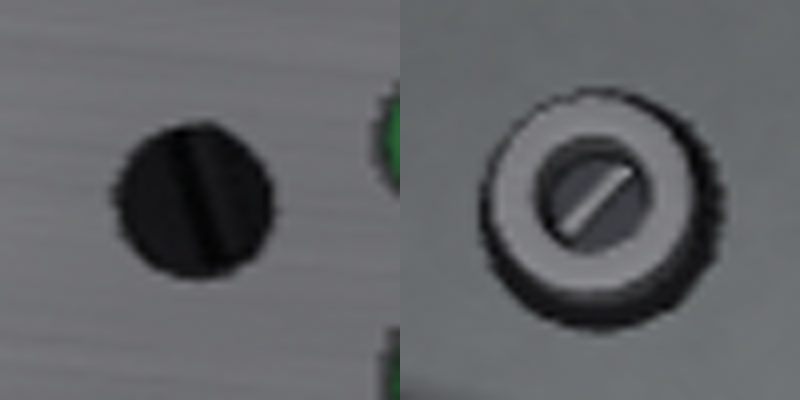

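The crop shows the tongue in the neck, rising to the right. The cap's fin runs nearly vertical in the image.

```bash
cat >> h.py <<'E'
def plan(p,head=None):
    """shift (tool axes) and yaw deg about tool z needed for TCP at p, tool x heading = head (mod pi)"""
    o=bot.get_obs();w,x,y,z=o['tool_rot'];M=R.from_quat([x,y,z,w]).as_matrix()
    h=np.arctan2(M[1,0],M[0,0]);s=M.T@(np.array(p)-o['eef_pos'])
    t=0 if head is None else -((head-h+np.pi/2)%np.pi-np.pi/2)
    tilt=M.T@np.cross(M[:,2],[0,0,-1])
    print('pos',o['eef_pos'].round(4),'head',round(h,4),'shift',s.round(4),'yaw(tool z) deg',np.rad2deg(t).round(2),'tilt fix deg',np.rad2deg(tilt).round(2),'q7',o['q'][6].round(3),'F',o['contact_force'].round(2),'Tz',o['torque'][2].round(3),'w',round(o['gripper_width']*85.4,1))
E
python3 - <<'E'
from h import *
C=cam('top')
def ang(a,b,z):
    p,q=onz(C,*a,z),onz(C,*b,z);d=q-p;print(p.round(4),q.round(4),np.arctan2(d[1],d[0]))
ang((421.1,234.3),(424.9,250.5),.066)
ang((272,224.4),(281,216.2),.124)
ang((238,244),(259,170),.1)
ang((307,258),(325,183),.1)
plan([.5265,-.2749,.2],np.pi)
E
```

```text
[ 0.5457 -0.2613  0.066 ] [ 0.5008 -0.2738  0.066 ] -2.8691398762574827
[0.5246 0.1547 0.124 ] [0.5493 0.133  0.124 ] -0.718957854480197
[0.4658 0.244  0.1   ] [0.6812 0.2134 0.1   ] -0.14124421247883104
[0.4457 0.0522 0.1   ] [0.6606 0.0228 0.1   ] -0.13587886882271433
pos [ 0.2718 -0.6173  0.2304] head 0.4148 shift [ 0.3711 -0.2106  0.0307] yaw(tool z) deg 23.76 tilt fix deg [-0.1   0.01 -0.  ] q7 -0.083 F [ 0.72  0.89 -0.46] Tz -0.019 w 85.2
```

>>> {"op": "move_arm", "data": {
  "commands": [
    [[0.0464,-0.0263,0.004,0,0,0,0.0854],[0.0464,-0.0263,0.004,0,0,0,0.0854],[0.0464,-0.0263,0.004,0,0,0,0.0854],[0.0464,-0.0263,0.004,0,0,0,0.0854],[0.0464,-0.0263,0.004,0,0,0,0.0854],[0.0464,-0.0263,0.004,0,0,0,0.0854],[0.0464,-0.0263,0.004,0,0,0,0.0854],[0.0464,-0.0263,0.004,0,0,0,0.0854],[0,0,0,0,0,8.3,0.0854],[0,0,0,0,0,0,0.0854],[0,0,0,0,0,0,0.0854]]
  ]
}}

```text
t: 1.48
eef_pos: [0.5263, -0.2765, 0.1991]
tool_rot: [0.0, 0.991, 0.135, -0.0]
contact_force: [-0.6, 0.1, -0.3]
gripper_width: 0.999
grasp_force: 0.0
```

```bash
python3 - <<'E'
from h import *
plan([.5265,-.2749,.2],.27)
im,C=snap('wrist','w1.png')
p=proj(C,[.5265,-.2749,.034]);print(p)
E
```

```text
pos [ 0.5263 -0.2765  0.1991] head 0.2709 shift [ 0.0006 -0.0015 -0.0009] yaw(tool z) deg 0.05 tilt fix deg [ 0.01  0.04 -0.  ] q7 -0.957 F [-0.55  0.13 -0.33] Tz -0.034 w 85.3
[320.054344   182.35608508]
```

View pics/w1.png

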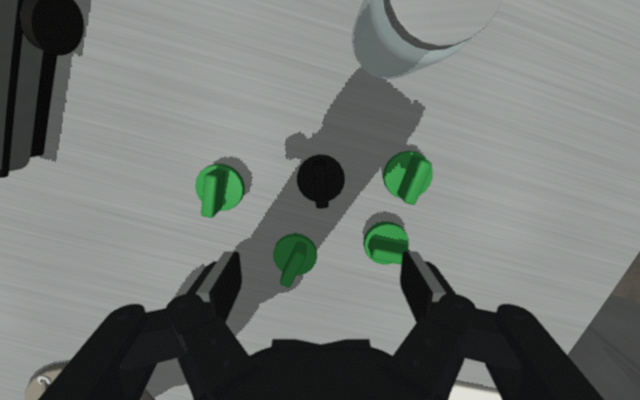

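The wrist view shows the black cap at (321,180) with its fin along tool x. I'll enlarge the dark area to measure the fin.

```bash
python3 - <<'E'
import cv2,numpy as np
im=cv2.imread('pics/w1.png')[145:220,275:365].astype(float)
a=cv2.resize(np.clip(im*5,0,255).astype(np.uint8),(720,600),interpolation=cv2.INTER_CUBIC)
cv2.imwrite('pics/w1c.png',a)
E
```

```text
(no output)
```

View pics/w1c.png

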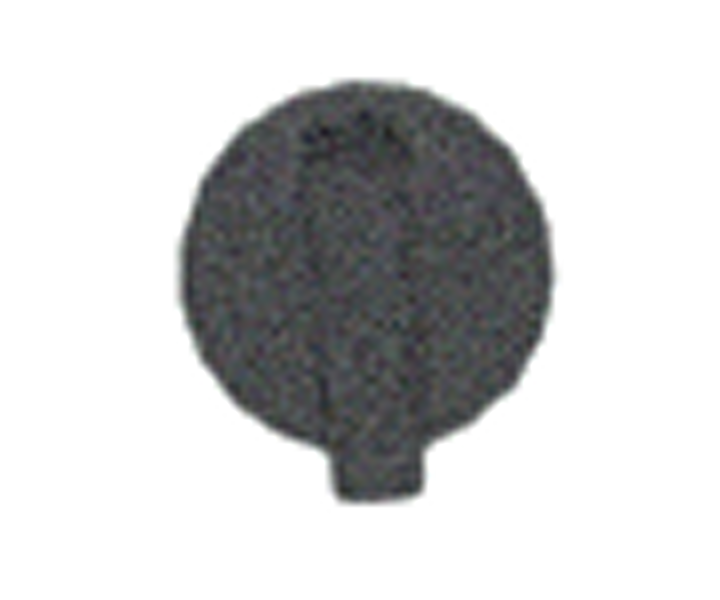

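```bash
python3 - <<'E'
from h import *
C=cam('wrist',bot.get_obs())
c=onz(C,320.8,178.1,.034);print('disc',c)
e=onz(C,275+380/8,145+493/8,.066);print('near end',e)
f=onz(C,275+357/8,145+160/8,.066);d=f-e
print('far',f,'len',np.linalg.norm(d),'ang',np.arctan2(d[1],d[0]));d=c-e;print('ang e->c',np.arctan2(d[1],d[0]),np.hypot(d[0],d[1]))
plan([c[0],c[1],.12],.19)
E
```

```text
disc [ 0.53156342 -0.27448844  0.034     ]
near end [ 0.509816   -0.28236204  0.066     ]
far [ 0.55177851 -0.26764327  0.066     ] len 0.04446902665295816 ang 0.33735175208102014
ang e->c 0.3473671704150419 0.02312885404346509
pos [ 0.5263 -0.2766  0.1992] head 0.2703 shift [ 0.0057 -0.0007  0.0792] yaw(tool z) deg 4.6 tilt fix deg [0.01 0.03 0.  ] q7 -0.958 F [ 0.3  -0.15 -0.03] Tz 0.02 w 85.1
```

>>> {"op": "move_arm", "data": {
  "commands": [
    [[0.005,0,0.04,0,0,-4,0.0854],[0,-0.0005,0.05,0,0,0,0.0854],[0,0,0.04,0,0,0,0.0854],[0,0,0.02,0,0,0,0.0854],[0,0,0.011,0,0,0,0.0854],[0,0,0,0,0,0,0.0854],[0,0,0,0,0,0,0.0854]]
  ],
  "squeeze": 60
}}

```text
t: 2.4
eef_pos: [0.5327, -0.2743, 0.0397]
tool_rot: [0.001, 0.986, 0.169, 0.001]
contact_force: [-0.6, -0.2, 0.3]
gripper_width: 1.0
grasp_force: 0.0
```

```bash
python3 - <<'E'
from h import *
plan([.5313,-.2747,.038],.34)
E
```

```text
pos [ 0.5327 -0.2743  0.0397] head 0.3397 shift [-0.0014 -0.0001  0.0017] yaw(tool z) deg -0.01 tilt fix deg [ 0.1 -0.1  0. ] q7 -0.932 F [-0.56 -0.23  0.29] Tz 0.028 w 85.4
```

>>> {"op": "move_arm", "data": {
  "commands": [
    [[-0.0014,0,0.001,0,0,0,0.05],[0,0,0,0,0,0,0.02],[0,0,0,0,0,0,0],[0,0,0,0,0,0,0],[0,0,0,0,0,0,0],[0,0,0,0,0,0,0],[0,0,0,0,0,0,0],[0,0,0,0,0,0,0]]
  ]
}}

```text
t: 3.4
eef_pos: [0.5304, -0.2743, 0.0375]
tool_rot: [0.0, 0.986, 0.169, 0.0]
contact_force: [-0.9, -0.1, 2.6]
gripper_width: 0.154
grasp_force: 60.3
```

```bash
python3 - <<'E'
from h import *
plan([.536,.1415,.25],.34);print(bot.get_obs()['grasp_force'])
E
```

```text
pos [ 0.5304 -0.2743  0.0375] head 0.3397 shift [ 0.1439 -0.3902 -0.2126] yaw(tool z) deg -0.02 tilt fix deg [ 0.01 -0.01  0.  ] q7 -0.931 F [-0.94 -0.08  2.63] Tz -0.02 w 13.2
60.302274227142334
```

>>> {"op": "move_arm", "data": {
  "commands": [
    [[0,0,-0.03,0,0,0,0],[0,0,-0.06,0,0,0,0],[0,0,-0.06,0,0,0,0],[0,0,-0.06,0,0,0,0],[0.008,-0.0488,0,0,0,0,0],[0.008,-0.0488,0,0,0,0,0],[0.008,-0.0488,0,0,0,0,0],[0.008,-0.0488,0,0,0,0,0],[0.008,-0.0488,0,0,0,0,0],[0.008,-0.0488,0,0,0,0,0],[0.008,-0.0488,0,0,0,0,0],[0.008,-0.0488,0,0,0,0,0],[0,0,0,0,0,0,0],[0,0,0,0,0,0,0],[0,0,0,0,0,0,0]]
  ]
}}

```text
t: 5.28
eef_pos: [0.4607, 0.1137, 0.247]
tool_rot: [0.0, 0.986, 0.168, -0.0]
contact_force: [0.2, -0.1, -0.6]
gripper_width: 0.152
grasp_force: 60.0
```

```bash
python3 - <<'E'
from h import *
plan([.536,.1415,.25],2.42)
im,C=snap('wrist','w2.png')
p=proj(C,[.536,.1415,.134]);print(p);x,y=p.round().astype(int)
a=im[max(y-60,0):y+60,x-60:x+60,::-1];print(a.shape,x-60,max(y-60,0))
b=im[-220:,200:440,::-1]
cv2.imwrite('pics/w2c.png',np.hstack([cv2.resize(a,None,fx=4,fy=4,interpolation=cv2.INTER_CUBIC)[:480],cv2.resize(np.clip(b.astype(float)*2,0,255).astype(np.uint8),(320,480))]))
E
```

```text
pos [0.4607 0.1137 0.247 ] head 0.3375 shift [ 0.0803 -0.0013 -0.0031] yaw(tool z) deg 60.68 tilt fix deg [ 0.02  0.04 -0.  ] q7 -1.671 F [ 0.15 -0.14 -0.55] Tz 0.028 w 13.0
[320.04484655 109.45492756]
(120, 120, 3) 260 49
```

View pics/w2c.png

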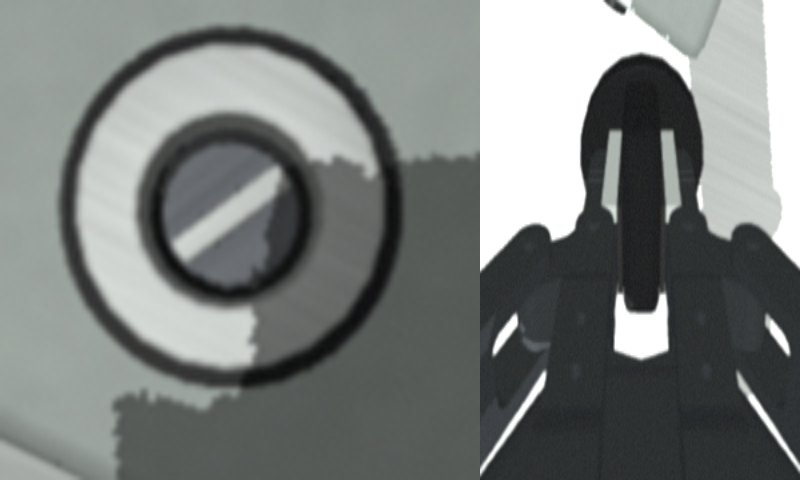

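```bash
python3 - <<'E'
from h import *
o=bot.get_obs();C=cam('wrist',o)
c=onz(C,260+231/4,49+207/4,.134);print('neck',c)
for a,b in(((172,243),(275,165)),((185,265),(285,183))):
    p,q=[onz(C,260+u/4,49+v/4,.124) for u,v in(a,b)];d=q-p;print(p,q,np.arctan2(d[1],d[0]))
# held flange: disc front point and sides in crop2 (scale x 240/320, y 220/480)
f=lambda u,v:(200+(u-480)*.75,180+v*220/480)
zt=o['eef_pos'][2]-.0045+.001
L,Rr,T=onz(C,*f(582,133),zt),onz(C,*f(702,133),zt),onz(C,*f(641,56),zt-.01)
M=np.array([[np.cos(.3375),np.sin(.3375)],[np.sin(.3375),-np.cos(.3375)]]).T
for n,P in(('L',L),('R',Rr),('T',T)):print(n,(M@(P-o['eef_pos'])[:2]).round(4))
plan([c[0],c[1],.25],-.72)
E
```

```text
neck [0.54225351 0.14583468 0.134     ]
[0.5306682  0.15616889 0.124     ] [0.55415685 0.13965194 0.124     ] -0.61286260633519
[0.52706743 0.15183894 0.124     ] [0.55132694 0.13624256 0.124     ] -0.5713658670377189
L [ 0.0075 -0.0265]
R [0.0075 0.026 ]
T [ 0.0258 -0.0007]
pos [0.4607 0.1138 0.2471] head 0.3374 shift [ 0.0876 -0.0033 -0.003 ] yaw(tool z) deg 60.59 tilt fix deg [0.02 0.03 0.  ] q7 -1.671 F [-0.82  0.4  -0.4 ] Tz -0.073 w 13.3
```

>>> {"op": "move_arm", "data": {
  "commands": [
    [[0.0333,0.015,0,0,0,0,0],[0.0333,0.015,0,0,0,0,0],[0.0333,0.015,0,0,0,0,0],[0.0333,0.015,0,0,0,0,0],[0,0,0,0,0,-10.6,0],[0,0,0,0,0,-10.6,0],[0,0,0,0,0,-10.6,0],[0,0,0,0,0,-10.6,0],[0,0,0,0,0,-10.6,0],[0,0,0,0,0,-10.6,0],[0,0,0,0,0,-10.6,0],[0,0,0,0,0,-10.6,0],[0,0,0,0,0,-10.6,0],[0,0,0,0,0,-10.6,0],[0,0,0,0,0,-10.6,0],[0,0,0,0,0,-10.6,0],[0,0,0,0,0,0,0],[0,0,0,0,0,0,0],[0,0,0,0,0,0,0]]
  ]
}}

```text
t: 7.7
eef_pos: [0.6062, 0.1027, 0.2473]
tool_rot: [0.0, 0.288, 0.958, -0.0]
contact_force: [-0.1, -0.1, -0.9]
gripper_width: 0.152
grasp_force: 59.9
```

```bash
python3 - <<'E'
from h import *
plan([.54,.1455,.25],2.55)
im,C=snap('wrist','w3.png')
p=proj(C,[.54,.1455,.134]);print(p);x,y=p.round().astype(int)
a=im[max(y-60,0):y+60,x-60:x+60,::-1];print(a.shape,x-60,max(y-60,0))
b=im[-240:-110,240:400,::-1]
cv2.imwrite('pics/w3c.png',np.hstack([cv2.resize(a,None,fx=4,fy=4,interpolation=cv2.INTER_CUBIC)[:480],cv2.resize(np.clip(b.astype(float)*2,0,255).astype(np.uint8),(320,260)).copy() if 0 else np.vstack([cv2.resize(np.clip(b.astype(float)*2,0,255).astype(np.uint8),(320,260)),np.zeros((220,320,3),np.uint8)])]))
E
```

```text
pos [0.6062 0.1027 0.2473] head 2.5575 shift [ 0.0788 -0.0008 -0.0027] yaw(tool z) deg 0.43 tilt fix deg [-0.01  0.01  0.  ] q7 0.432 F [-0.06 -0.13 -0.95] Tz -0.018 w 13.0
[318.13086842 110.50822686]
(120, 120, 3) 258 51
```

View pics/w3c.png

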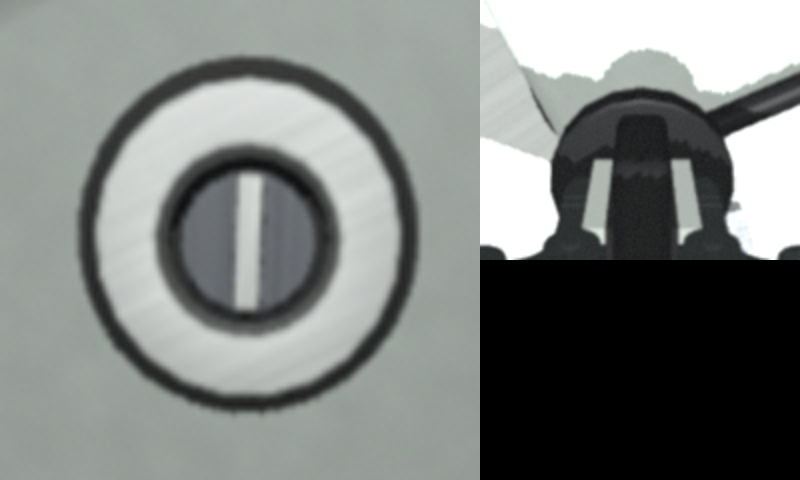

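```bash
python3 - <<'E'
from h import *
o=bot.get_obs();C=cam('wrist',o)
c=onz(C,320,109.6,.134);print('neck2',c,'neck1 [0.5423 0.1458]')
p,q=onz(C,258+246/4,51+308/4,.124),onz(C,258+253/4,51+175/4,.124);d=q-p;print('tongue',np.arctan2(d[1],d[0]),np.hypot(*d[:2]),(p+q)/2)
T=onz(C,320.5,204,o['eef_pos'][2]-.0155);h=2.5575
M=np.array([[np.cos(h),np.sin(h)],[np.sin(h),-np.cos(h)]])
print('front',(M@(T-o['eef_pos'])[:2]))
n=(c[:2]+[.5423,.1458])/2;print(n, 'bias along x ', M@(c[:2]-n))
plan([n[0],n[1],.2],2.53)
E
```

```text
neck2 [0.54023423 0.14741279 0.134     ] neck1 [0.5423 0.1458]
tongue 2.5029924288496272 0.029202924770938308 [0.54188628 0.14668997 0.124     ]
front [0.02526705 0.00131532]
[0.54126712 0.1466064 ] bias along x  [0.00130633 0.00010313]
pos [0.6062 0.1029 0.2473] head 2.5581 shift [0.0783 0.0008 0.0473] yaw(tool z) deg 1.61 tilt fix deg [-0.01  0.01 -0.  ] q7 0.432 F [ 0.03  0.55 -1.9 ] Tz -0.019 w 12.9
```

```bash
python3 - <<'E'
from h import *
o=bot.get_obs();C=cam('wrist',o);h=2.5581;z=o['eef_pos'][2]
M=np.array([[np.cos(h),np.sin(h)],[np.sin(h),-np.cos(h)]])
P=onz(C,320.5,217.5,z+.0285);print('fin front',M@(P-o['eef_pos'])[:2])
u=np.array([M[0,0],M[0,1],0])
for x0 in(-.003,0):
  for r,dz in((.024,.0285),(.028,-.0155),(.028,-.0035)): print(x0,dz,proj(C,o['eef_pos']+u*(x0+r)+[0,0,dz]).round(1))
for x0 in(-.003,0): print(proj(C,np.r_[.5412,.146,z]+u*0)) if 0 else None
E
```

```text
fin front [0.03397971 0.0013518 ]
-0.003 0.0285 [317.5 244. ]
-0.003 -0.0155 [318.3 204.4]
-0.003 -0.0035 [318.1 211.4]
0 0.0285 [317.5 238. ]
0 -0.0155 [318.3 199.7]
0 -0.0035 [318.1 206.3]
```

>>> {"op": "move_arm", "data": {
  "commands": [
    [[0.04,0,0,0,0,0,0],[0.0403,0.0002,0,0,0,2.5,0],[0,0,0.04,0,0,0,0],[0,0,0.026,0,0,0,0],[0,0,0.003,0,0,0,0],[0,0,0,0,0,0,0],[0,0,0,0,0,0,0]]
  ]
}}

```text
t: 8.62
eef_pos: [0.54, 0.1477, 0.1796]
tool_rot: [0.001, 0.308, 0.951, 0.001]
contact_force: [0.5, 0.5, -0.6]
gripper_width: 0.152
grasp_force: 59.8
```

```bash
python3 - <<'E'
from h import *
plan([.5393,.1473,.165],2.515);
E
```

```text
pos [0.54   0.1477 0.1796] head 2.5157 shift [ 0.0004 -0.0008  0.0146] yaw(tool z) deg 0.04 tilt fix deg [ 0.1   0.07 -0.  ] q7 0.245 F [ 0.46  0.51 -0.55] Tz 0.013 w 13.0
```

>>> {"op": "move_arm", "data": {
  "commands": [
    [[0,0,0.002,0,0,0,0],[0,0,0.002,0,0,0,0],[0,0,0.002,0,0,0,0],[0,0,0.002,0,0,0,0],[0,0,0,0,0,0,0],[0,0,0,0,0,0,0]]
  ]
}}

```text
t: 9.38
eef_pos: [0.5392, 0.1473, 0.1703]
tool_rot: [-0.0, 0.308, 0.952, 0.0]
contact_force: [-0.0, 0.6, -1.6]
gripper_width: 0.158
grasp_force: 59.8
```

```bash
python3 - <<'E'
from h import *
plan([.5393,.1473,.165],2.515);
E
```

```text
pos [0.5392 0.1473 0.1703] head 2.5162 shift [-0.0001  0.0001  0.0053] yaw(tool z) deg 0.07 tilt fix deg [ 0. -0. -0.] q7 0.237 F [-0.01  0.63 -1.59] Tz 0.003 w 13.5
```

>>> {"op": "move_arm", "data": {
  "commands": [
    [[0,0,0.001,0,0,0,0],[0,0,0.001,0,0,0,0],[0,0,0.001,0,0,0,0],[0,0,0.001,0,0,0,0],[0,0,0,0,0,0,0],[0,0,0,0,0,0,0]]
  ]
}}

```text
t: 10.12
eef_pos: [0.5392, 0.1473, 0.1663]
tool_rot: [0.0, 0.308, 0.952, 0.0]
contact_force: [0.2, 1.0, -0.8]
gripper_width: 0.152
grasp_force: 59.8
```

```bash
python3 - <<'E'
from h import *
plan([.5393,.1473,.165],2.515);
E
```

```text
pos [0.5392 0.1473 0.1663] head 2.5162 shift [-0.0001  0.0001  0.0013] yaw(tool z) deg 0.07 tilt fix deg [0. 0. 0.] q7 0.233 F [ 0.21  0.95 -0.76] Tz 0.004 w 13.0
```

>>> {"op": "move_arm", "data": {
  "commands": [
    [[0,0,0.001,0,0,0,0],[0,0,0.001,0,0,0,0],[0,0,0.001,0,0,0,0],[0,0,0.001,0,0,0,0],[0,0,0,0,0,0,0],[0,0,0.001,0,0,0,0],[0,0,0.001,0,0,0,0],[0,0,0,0,0,0,0],[0,0,0,0,0,0,0]]
  ]
}}

```text
t: 11.25
eef_pos: [0.5392, 0.1472, 0.1603]
tool_rot: [0.0, 0.308, 0.951, -0.0]
contact_force: [-0.2, 0.1, -1.8]
gripper_width: 0.154
grasp_force: 59.8
```

```bash
python3 - <<'E'
from h import *
plan([.5393,.1473,.1495],2.515);
E
```

```text
pos [0.5392 0.1472 0.1603] head 2.5161 shift [-0.0001  0.0002  0.0108] yaw(tool z) deg 0.06 tilt fix deg [-0.  0.  0.] q7 0.227 F [-0.19  0.1  -1.75] Tz 0.013 w 13.2
```

>>> {"op": "move_arm", "data": {
  "commands": [
    [[0,0,0.001,0,0,0,0],[0,0,0.001,0,0,0,0],[0,0,0.0005,0,0,0,0],[0,0,0,0,0,0,0],[0,0,0,0,0,0,0]]
  ]
}}

```text
t: 11.88
eef_pos: [0.5392, 0.1473, 0.1578]
tool_rot: [0.0, 0.308, 0.951, 0.0]
contact_force: [-1.2, -0.2, -1.2]
gripper_width: 0.151
grasp_force: 59.8
```

```bash
python3 - <<'E'
from h import *
plan([.5393,.1473,.1495],2.515);
E
```

```text
pos [0.5392 0.1473 0.1578] head 2.5161 shift [-0.0001  0.0001  0.0083] yaw(tool z) deg 0.06 tilt fix deg [0.01 0.   0.  ] q7 0.225 F [-1.15 -0.22 -1.22] Tz -0.028 w 12.9
```

>>> {"op": "move_arm", "data": {
  "commands": [
    [[0,0,0.001,0,0,0,0],[0,0,0.001,0,0,0,0],[0,0,0,0,0,0,0],[0,0,0,0,0,0,0]]
  ]
}}

```text
t: 12.38
eef_pos: [0.5392, 0.1473, 0.1558]
tool_rot: [0.0, 0.308, 0.952, 0.0]
contact_force: [0.5, 0.3, -1.3]
gripper_width: 0.147
grasp_force: 59.8
```

```bash
python3 - <<'E'
from h import *
plan([.5393,.1473,.1495],2.515);
E
```

```text
pos [0.5392 0.1473 0.1558] head 2.5162 shift [-0.0001  0.0001  0.0063] yaw(tool z) deg 0.07 tilt fix deg [ 0.  0. -0.] q7 0.223 F [ 0.54  0.28 -1.34] Tz 0.013 w 12.6
```

In line with the slot. I'll go down to just above the rim, then settle gently.

>>> {"op": "move_arm", "data": {
  "commands": [
    [[0,0,0.001,0,0,0,0],[0,0,0.001,0,0,0,0],[0,0,0.001,0,0,0,0],[0,0,0.001,0,0,0,0],[0,0,0.001,0,0,0,0],[0,0,0,0,0,0,0],[0,0,0,0,0,0,0]]
  ]
}}

```text
t: 13.25
eef_pos: [0.5392, 0.1473, 0.1508]
tool_rot: [0.0, 0.308, 0.952, -0.0]
contact_force: [0.4, -0.5, -2.0]
gripper_width: 0.15
grasp_force: 59.8
```

>>> {"op": "move_arm", "data": {
  "commands": [
    [[0,0,0.0007,0,0,0,0],[0,0,0,0,0,0,0],[0,0,0,0,0,0,0]]
  ]
}}

```text
t: 13.62
eef_pos: [0.5391, 0.1472, 0.1501]
tool_rot: [-0.0, 0.308, 0.952, -0.0]
contact_force: [-0.2, 1.2, -1.7]
gripper_width: 0.151
grasp_force: 59.8
```

>>> {"op": "move_arm", "data": {
  "commands": [
    [[0,0,0.0007,0,0,0,0],[0,0,0,0,0,0,0],[0,0,0,0,0,0,0]]
  ]
}}

```text
t: 14.0
eef_pos: [0.5392, 0.1473, 0.1495]
tool_rot: [0.0, 0.308, 0.951, 0.0]
contact_force: [-0.2, 0.5, -0.5]
gripper_width: 0.154
grasp_force: 60.0
```

>>> {"op": "move_arm", "data": {
  "commands": [
    [[0,0,0.0004,0,0,0,0],[0,0,0,0,0,0,0],[0,0,0,0,0,0,0]]
  ]
}}

```text
t: 14.38
eef_pos: [0.5393, 0.1473, 0.1494]
tool_rot: [0.0, 0.308, 0.951, 0.0]
contact_force: [-1.7, -0.3, 5.5]
gripper_width: 0.153
grasp_force: 61.0
```

Contact comes at exactly the predicted home height. Now I'll turn clockwise.

>>> {"op": "move_arm", "data": {
  "commands": [
    [[0,0,0,0,0,5,0],[0,0,0,0,0,5,0],[0,0,0,0,0,5,0],[0,0,0,0,0,5,0],[0,0,0,0,0,5,0],[0,0,0,0,0,5,0],[0,0,0,0,0,0,0],[0,0,0,0,0,0,0]]
  ]
}}

```text
t: 15.38
eef_pos: [0.5397, 0.1471, 0.1494]
tool_rot: [0.001, 0.543, 0.84, 0.0]
contact_force: [0.3, -1.0, 6.0]
gripper_width: 0.155
grasp_force: 61.0
```

```bash
python3 - <<'E'
from h import *
plan([.5393,.1473,.1495]);
E
```

```text
pos [0.5397 0.1471 0.1494] head 1.9942 shift [ 0.0004 -0.0003 -0.0001] yaw(tool z) deg 0.0 tilt fix deg [ 0.06  0.04 -0.  ] q7 -0.246 F [ 0.35 -0.96  6.  ] Tz 0.025 w 13.2
```

>>> {"op": "move_arm", "data": {
  "commands": [
    [[0,0,0,0,0,3,0],[0,0,0,0,0,3,0],[0,0,0,0,0,0,0]]
  ]
}}

```text
t: 15.75
eef_pos: [0.5399, 0.1471, 0.1494]
tool_rot: [0.001, 0.586, 0.81, 0.0]
contact_force: [-0.6, -1.6, 4.3]
gripper_width: 0.15
grasp_force: 60.9
```

```bash
python3 - <<'E'
from h import *
plan([.5393,.1473,.1495]);o=bot.get_obs();print(o['joint_torque'][6],o['torque'])
E
```

```text
pos [0.5399 0.1471 0.1494] head 1.889 shift [ 0.0004 -0.0005 -0.0001] yaw(tool z) deg 0.0 tilt fix deg [0.08 0.03 0.  ] q7 -0.339 F [-0.57 -1.57  4.3 ] Tz 0.055 w 12.8
-0.24065690115094185 [-0.44774932  0.04686773  0.05458293]
```

>>> {"op": "move_arm", "data": {
  "commands": [
    [[0,0,0,0,0,3,0],[0,0,0,0,0,3,0],[0,0,0,0,0,0,0]]
  ]
}}

```text
t: 16.12
eef_pos: [0.54, 0.1472, 0.1494]
tool_rot: [0.001, 0.628, 0.779, 0.001]
contact_force: [2.1, -1.6, 6.1]
gripper_width: 0.155
grasp_force: 60.9
```

```bash
python3 - <<'E'
from h import *
plan([.5393,.1473,.1495]);o=bot.get_obs();print(o['joint_torque'][6],o['torque'])
E
```

```text
pos [0.54   0.1472 0.1494] head 1.7848 shift [ 0.0003 -0.0007 -0.0001] yaw(tool z) deg 0.0 tilt fix deg [0.1  0.01 0.  ] q7 -0.432 F [ 2.07 -1.59  6.05] Tz 0.111 w 13.3
-0.27067987248301506 [-0.46275346 -0.27648769  0.11082301]
```

>>> {"op": "move_arm", "data": {
  "commands": [
    [[0,0,0,0,0,2,0],[0,0,0,0,0,2,0],[0,0,0,0,0,0,0]]
  ]
}}

```text
t: 16.5
eef_pos: [0.5401, 0.1471, 0.1495]
tool_rot: [0.001, 0.654, 0.756, 0.001]
contact_force: [1.7, -1.3, 4.5]
gripper_width: 0.151
grasp_force: 60.9
```

```bash
python3 - <<'E'
from h import *
plan([.5393,.1473,.1495]);o=bot.get_obs();print(o['joint_torque'][6],o['torque'])
E
```

```text
pos [0.5401 0.1471 0.1495] head 1.7151 shift [ 0.0003 -0.0008 -0.    ] yaw(tool z) deg 0.0 tilt fix deg [ 0.11  0.01 -0.  ] q7 -0.494 F [ 1.66 -1.31  4.5 ] Tz 0.078 w 12.9
-0.21493881940841675 [-0.42904813 -0.32496479  0.07844745]
```

>>> {"op": "move_arm", "data": {
  "commands": [
    [[0,0,0,0,0,2,0],[0,0,0,0,0,2,0],[0,0,0,0,0,0,0]]
  ]
}}

```text
t: 16.88
eef_pos: [0.5402, 0.1471, 0.1494]
tool_rot: [0.001, 0.68, 0.733, 0.001]
contact_force: [3.5, -1.8, 4.1]
gripper_width: 0.154
grasp_force: 60.9
```

```bash
python3 - <<'E'
from h import *
plan([.5393,.1473,.1495]);o=bot.get_obs();print(o['joint_torque'][6],o['torque'])
E
```

```text
pos [0.5402 0.1471 0.1494] head 1.645 shift [ 0.0002 -0.0009 -0.0001] yaw(tool z) deg 0.0 tilt fix deg [ 0.12 -0.01 -0.  ] q7 -0.556 F [ 3.54 -1.8   4.08] Tz 0.122 w 13.2
-0.21465736906975508 [-0.48220215 -0.61285641  0.12171342]
```

>>> {"op": "move_arm", "data": {
  "commands": [
    [[0,0,0,0,0,2,0],[0,0,0,0,0,2,0],[0,0,0,0,0,0,0]]
  ]
}}

```text
t: 17.25
eef_pos: [0.5403, 0.1472, 0.1495]
tool_rot: [0.001, 0.705, 0.709, 0.001]
contact_force: [3.7, -1.9, 4.6]
gripper_width: 0.154
grasp_force: 61.0
```

```bash
python3 - <<'E'
from h import *
plan([.5393,.1473,.1495]);o=bot.get_obs();print(o['joint_torque'][6],o['torque'])
E
```

```text
pos [0.5403 0.1472 0.1495] head 1.5759 shift [ 0.0001 -0.001  -0.    ] yaw(tool z) deg 0.0 tilt fix deg [ 0.13 -0.01  0.  ] q7 -0.618 F [ 3.68 -1.95  4.55] Tz 0.362 w 13.1
-0.4639767576009035 [-0.47247587 -0.8643964   0.36190167]
```

The stop is reached and the torque is climbing. I'll continue in small steps.

>>> {"op": "move_arm", "data": {
  "commands": [
    [[0,0,0,0,0,2,0],[0,0,0,0,0,2,0],[0,0,0,0,0,0,0]]
  ]
}}

```text
t: 17.62
eef_pos: [0.5403, 0.1472, 0.1495]
tool_rot: [0.001, 0.73, 0.684, 0.001]
contact_force: [4.4, -2.5, 4.5]
gripper_width: 0.148
grasp_force: 61.1
```

```bash
python3 - <<'E'
from h import *
plan([.5393,.1473,.1495]);o=bot.get_obs();print(o['joint_torque'][6],o['torque'])
E
```

```text
pos [0.5403 0.1472 0.1495] head 1.5064 shift [ 0.    -0.001 -0.   ] yaw(tool z) deg 0.0 tilt fix deg [ 0.14 -0.02  0.  ] q7 -0.681 F [ 4.42 -2.55  4.47] Tz 0.51 w 12.7
-0.6241030991077423 [-0.49404123 -0.99762414  0.51009924]
```

>>> {"op": "move_arm", "data": {
  "commands": [
    [[0,0,0,0,0,2,0],[0,0,0,0,0,2,0],[0,0,0,0,0,0,0]]
  ]
}}

```text
t: 18.0
eef_pos: [0.5399, 0.1472, 0.1495]
tool_rot: [0.0, 0.753, 0.657, 0.001]
contact_force: [3.1, -2.5, 6.1]
gripper_width: 0.149
grasp_force: 61.1
```

```bash
python3 - <<'E'
from h import *
plan([.5393,.1473,.1495]);o=bot.get_obs();print(o['joint_torque'][6],o['torque'])
E
```

```text
pos [0.5399 0.1472 0.1495] head 1.4349 shift [ 0.     -0.0006 -0.    ] yaw(tool z) deg 0.0 tilt fix deg [ 0.07 -0.03  0.  ] q7 -0.744 F [ 3.09 -2.53  6.05] Tz 0.008 w 12.7
-0.1362201338633895 [-0.42108016 -0.58797832  0.00795966]
```

One click felt: the torque went from 0.51 to about 0. A little further will let the detent seat.

>>> {"op": "move_arm", "data": {
  "commands": [
    [[0,0,0,0,0,2,0],[0,0,0,0,0,2,0],[0,0,0,0,0,1,0],[0,0,0,0,0,0,0],[0,0,0,0,0,0,0]]
  ]
}}

```text
t: 18.62
eef_pos: [0.5402, 0.1473, 0.1495]
tool_rot: [0.0, 0.781, 0.624, 0.001]
contact_force: [4.3, -3.0, 5.6]
gripper_width: 0.153
grasp_force: 60.9
```

```bash
python3 - <<'E'
from h import *
plan([.5393,.1473,.1495]);o=bot.get_obs();print(o['joint_torque'][6],o['torque'])
E
```

```text
pos [0.5402 0.1473 0.1495] head 1.3484 shift [-0.0002 -0.0009 -0.    ] yaw(tool z) deg 0.0 tilt fix deg [ 0.11 -0.06  0.  ] q7 -0.822 F [ 4.3  -2.95  5.56] Tz 0.123 w 13.1
-0.13992955908179283 [-0.41706725 -0.80809019  0.12337923]
```

>>> {"op": "move_arm", "data": {
  "commands": [
    [[0,0,0,0,0,0,0.03],[0,0,0,0,0,0,0.06],[0,0,0,0,0,0,0.0854],[0,0,0,0,0,0,0.0854],[0,0,0,0,0,0,0.0854],[0,0,-0.02,0,0,0,0.0854],[0,0,-0.04,0,0,0,0.0854],[0,0,-0.05,0,0,0,0.0854],[-0.06,0,-0.02,0,0,0,0.0854],[0,0,0,0,0,0,0.0854],[0,0,0,0,0,0,0.0854]]
  ]
}}

```text
t: 20.0
eef_pos: [0.5258, 0.0895, 0.2787]
tool_rot: [-0.0, 0.782, 0.623, 0.0]
contact_force: [-1.1, 0.3, -0.2]
gripper_width: 1.001
grasp_force: 0.0
```

```bash
python3 - <<'E'
from h import *
plan([.541,.146,.28])
im,C=snap('wrist','w4.png')
x,y=proj(C,[.541,.146,.15]).round().astype(int)
a=im[max(0,y-60):y+60,x-60:x+60,::-1]
sc=imaging.read_camera('scene')[140:230,310:430,::-1]
cv2.imwrite('pics/fin.png',np.hstack([cv2.resize(np.clip(m.astype(float)*2,0,255).astype(np.uint8),(400,400),interpolation=cv2.INTER_CUBIC) for m in(a,sc)]))
E
```

```text
pos [0.5258 0.0895 0.2787] head 1.3462 shift [ 0.0585  0.0022 -0.0013] yaw(tool z) deg 0.0 tilt fix deg [-0.   -0.01 -0.  ] q7 -0.627 F [-1.08  0.27 -0.19] Tz 0.006 w 85.5
```

View pics/fin.png

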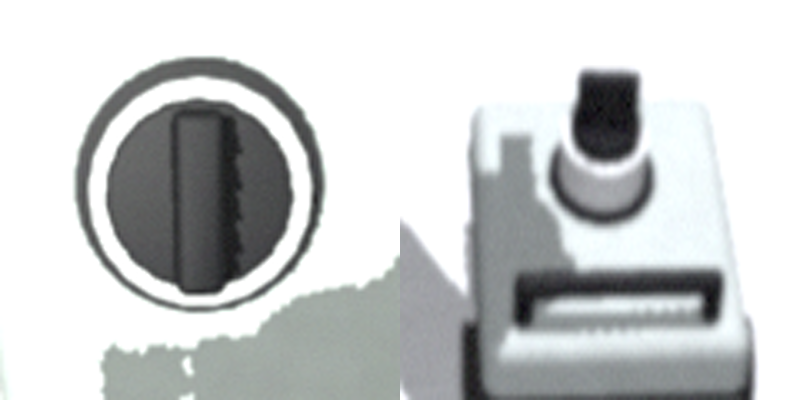

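The cap sits level and centred with its flange on the rim. The fin is at about (205,200) in the crop, and the gripper is clear.

```bash
python3 -c "
from station import bot
print(bot.hand_in())"
```

```text
the job is handed in; nothing more can be done
None
```

The black cap is home and level in the filler neck, tightened clockwise by one ratchet click (torque peaked at about 0.51 N m, then dropped) and released; I kept clear of the jar, jug and brush, and handed the job in about 20 s into the 72 s limit.

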